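# Fetch the trug from the drawer and hang it up

## Task

The little steel trug is put away in the wooden drawer cabinet: pull the drawer well open by its handle, take the trug out and hang it by its arched wooden handle on the hook of the green stand, hanging freely and still. Leave the drawer open, and do not disturb the bottle, the pots, the cloche or the hand rake.

Things in the scene. Friction and masses are not known exactly. Their poses are not given: they have to be found in the camera images.
- cabinet: Low brown wooden one-drawer cabinet fixed to the bench, 250 deep (x) x 224 wide (y) x 170 high. Origin: at bench height, under the middle of its front face. Its front faces its own -x; the drawer slides out along its own -x. Inside the drawer: floor top 40 mm above the bench, 172 wide, 208 long, side and back walls up to 95 mm above the bench.
- drawer (a joint): How far the drawer is out, in m: 0 shut, 0.18 fully out; it starts shut or up to 10 mm ajar; stays where left (2 N friction). The drawer has a 15 mm thick pale wood front, 218 wide, from 34 to 162 mm above the bench, whose outer face stands 16 mm ahead of the cabinet's face when shut.
- drawer_handle (a point): Dark steel bar handle on the drawer front, a round bar 12 mm thick and 110 long along y. This point: middle of the bar, 133 mm above the bench, with 36 mm of free space between the bar and the drawer front; moves with the drawer, axes as the cabinet's.
- trug: Loose open steel tub, 70 (x) x 110 (y) x 42 high, with a fixed arched handle of dark wood, 0.2 kg; stands on the drawer floor, arch across the drawer. Origin: centre of its underside, z up. The arch is a flat strap 10 thick (x), 14 broad, at x = 0; its centreline rises upright at y = -48 and 48 to z = 78, from there sloping up to (y, z) = (0, 92) mm. The window under its middle is 42 mm high.
- trug_apex (a point): The middle of the trug's handle, on the strap's centreline, 92 mm above the trug's underside.
- hook_stand: Green stand fixed to the bench: round foot of radius 55, 12 high, and a post of radius 7, top 176 mm above the bench. Origin: centre of the foot's underside. From the post a bright steel hook arm 8 mm thick points level along the stand's own -x, centreline 160 mm above the bench; 100 mm out from the post's axis it bends up, its tip ending 112 mm out, its top 179 mm above the bench.
- hook_seat (a point): Point on top of the hook arm, 60 mm out from the post's axis and 164 mm above the bench, where the middle of the trug's handle should rest; axes as the stand's.
- bottle: Loose yellow push dispenser bottle with white pump, radius 32, 186 high. Origin: centre of its underside. Bystander.
- pots: Loose stack of three nested green plastic pots, radius 52, 128 high. Origin: centre of its underside. Bystander.
- cloche: Loose clear acrylic cloche (dome), radius 70, 180 high with its knob. Origin: centre of its underside. Bystander.
- rake: Loose stainless hand rake lying on the bench along its own x, 255 long, 70 wide at the tines (+x end), 25 high, wooden handle to -x. Origin: near its middle, at bench height. Bystander.

How it is judged:
By the outcome, as a careful person would: the job done as asked, in the order asked, and still so for the second after the job is handed in, with the robot touching nothing.
It also fails if it takes over 64 s, if anything falls off the work surface, if the arm or the gripper's body presses on something with over 40 N, if the wrist force passes 120 N, or if a joint passes its speed limit or range.

## Robot

A 6-joint arm with a two-finger parallel gripper is mounted at the origin on the work surface. World frame = base frame: x ahead of the robot, y to its left, z up, the work surface at z = 0. Lengths are in mm, angles in rad, forces in N, time in s.
With the tool pointing down it reaches from about 275 to 825 mm from the base axis. Payload 4.9 kg.
Tool frame: the origin (TCP) lies at the very end of the fingers, on their centre line; the grasp point (between the pads) lies 19 mm behind it; z points along the fingers, y is the line along which they close (so a half turn about z gives the same grasp; the last joint's range is limited). The gripper opens to 85 mm and grips with 20 to 120 N. Pads are 22 mm wide; open, the fingers measure 114 mm over their backs; the gripper's body (76 mm by 85 mm) begins 54 mm behind the grasp point. The pads swing forward as they close: fully open they stand 13 mm farther back than shut.
Start: joints at [1.184, 0.326, -0.193, 1.052, 0, 1.437], TCP at [137.557, 532.538, 231.281] pointing down, gripper open.
Joint ranges: [-2.65, 2.65], [-0.97, 1.79], [-1.3, 1.35], [-1.93, 2.1], [-1.47, 1.37], [-3.14, 3.14]. Speed limits (rad/s): [2.57, 2.57, 3.14, 3.14, 3.14, 3.14].

## Interface

Orientations are given as [roll, pitch, yaw] about the fixed x, y, z axes, in that order (R = Rz(yaw) Ry(pitch) Rx(roll)).
In Python, from bench import bot, solve_ik, imaging gives the robot as it stands. Calls block until the motion is done:
- bot.move_ptp(position, orientation): joint-space move of the TCP to a pose.
- bot.movel(position, rot=None, max_speed=150, threshold=None): straight line of the TCP; rot=None keeps the orientation; max_speed is the mean speed in mm/s. With threshold (N) it stops when the force on the tool has changed by that much, and returns True; else False.
- bot.move_j(angles): joint-space move.
- bot.grip(opening, effort=None): opening from 0.0 (shut) to 1.0 (fully open); effort is the grip in N (None keeps the last); returns when the fingers have stopped.
- bot.dwell(seconds).
- solve_ik(position, orientation): joint angles nearest the present ones, or None.
- bot.get_state(): the state.
- imaging.capture(name): name is "scene" or "side" or "wrist"; returns the picture (480x640x3 uint8, blue, green, red); there is no depth.
- imaging.camera_model(name): a dict with "K" (3x3 intrinsics, pixels), "position" and "rotation" of the camera in the world. Camera axes: x right, y up, looking along -z (the intrinsics and any distortion apply to the point x, -y, -z); pixel columns grow to the right and rows downward; lengths in mm; the calibration is good to about 2 mm. The wrist camera is an equidistant fisheye: a pixel r from the principal point sees the ray r / f radians off the axis. A picture is of the moment at which its call begins: read the wrist's pose just before it. camera_model takes no time and is no camera call; for the wrist camera it gives the pose at the moment of the call.
A pose or a line that the arm cannot do raises bot.IKError and nothing moves.
- bot.sign_off(): hands the job in; it is judged then, once.
The state is a dict: "t": time; "qpos": joint angles; "joint_velocities": joint speeds; "effort": joint torques, N m; "tcp_pos": TCP position; "orientation": TCP orientation; "contact_force": force on the tool from outside, world axes, zero at the start; "wrist_torque": the same for the moment, N m; "opening": opening from 0.0 (shut) to 1.0 (fully open); "gripper_force": force on a finger pad.
Only numpy, scipy, OpenCV 4.12 (cv2) and the standard library are available. Lean on these libraries where they do the work, as an engineer would, in place of code of your own. Each camera call takes 0.05 s, during which the arm holds its last target. There are 200 camera calls.

## Working session

There is one attempt and no reset: what is moved stays moved. The work goes in short steps, each a Python script; the robot and the scene stay as the last script left them, time stands still between calls to the robot, and variables do not carry over. Pictures are saved under pics/ and viewed, at most 10 in all, crops included, and the job is handed in when it is done.

```bash
mkdir -p pics; ls
python3 - <<'E'
from bench import bot, imaging
import cv2
for n in ("scene","side"):
    cv2.imwrite(f"pics/{n}0.png",imaging.capture(n)); m=imaging.camera_model(n); print(n,m)
print(bot.get_state())
E
```

```text
pics
scene {'K': array([[450.56889506,   0.        , 322.41601535],
       [  0.        , 450.56889506, 243.49789123],
       [  0.        ,   0.        ,   1.        ]]), 'position': array([ 297.5553764 ,  -86.5954126 , 1025.44988851]), 'rotation': array([ 0.31397209,  0.00252761, -1.32558131])}
side {'K': array([[514.62597613,   0.        , 324.49814873],
       [  0.        , 514.62597613, 241.23109581],
       [  0.        ,   0.        ,   1.        ]]), 'position': array([ 104.66192949, 1157.64201463,  836.88323205]), 'rotation': array([ 1.05071359,  0.02382313, -2.77184685])}
{'t': 0.1, 'qpos': array([ 1.18377216e+00,  3.26880199e-01, -1.93505169e-01,  1.05196874e+00,
        1.55446149e-05,  1.43658553e+00]), 'joint_velocities': array([-0.00130423, -0.00214837,  0.00232346,  0.00081747, -0.00261539,
        0.00178351]), 'effort': array([ 1.11754649e-03, -4.44239724e+01,  2.63037837e+01,  7.91044906e-03,
       -5.85919247e-05,  1.08002328e-05]), 'tcp_pos': array([137.36300999, 532.03385604, 230.56635726]), 'orientation': array([-3.14005096e+00, -2.23848798e-04,  2.88877910e+00]), 'contact_force': array([ 0.49134563, -0.08611037, -0.98964553]), 'wrist_torque': array([ 0.0089908 , -0.03633243, -0.04648735]), 'gripper_force': 0.0, 'opening': 1.0018867096696598}
```

View pics/scene0.png

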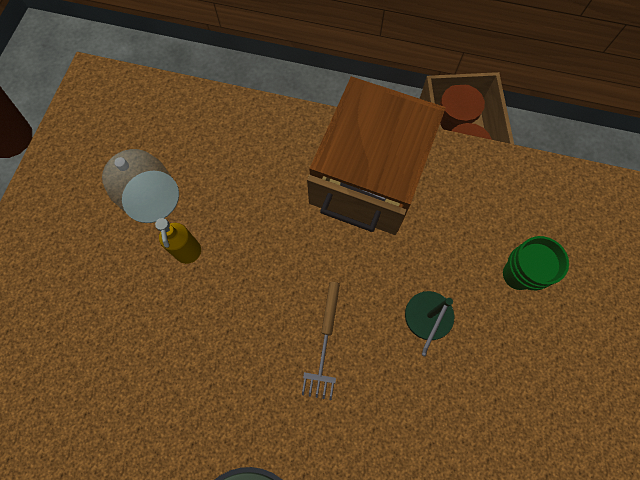

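View pics/side0.png

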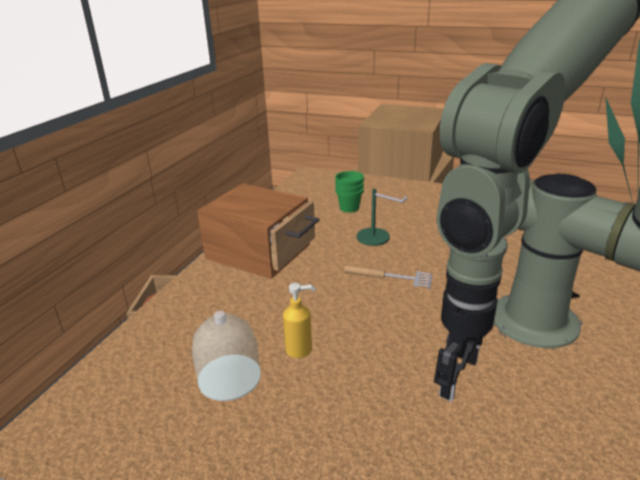

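The scene picture shows the cabinet at (375,150) with its handle bar at about (350,218). The stand foot is at (430,315), with the hook arm running from (447,302) to (424,354). In the side picture the handle is at (303,227), and the hook runs from (374,192) to (403,199). I'll enlarge these next.

Run:
```python
import cv2,numpy as np
a=cv2.imread("pics/scene0.png");b=cv2.imread("pics/side0.png")
out=np.zeros((600,800,3),np.uint8)
def put(im,x,y,w,h,X,Y):
    c=cv2.resize(im[y:y+h,x:x+w],None,fx=4,fy=4,interpolation=cv2.INTER_CUBIC)
    c=cv2.convertScaleAbs(c,alpha=1.6,beta=15)
    for i in range(0,w,10):
        cv2.line(c,(4*i,0),(4*i,6 if (x+i)%50 else 14),(255,255,255),1)
    for i in range(0,h,10): cv2.line(c,(0,4*i),(6 if (y+i)%50 else 14,4*i),(255,255,255),1)
    out[Y:Y+4*h,X:X+4*w]=c
put(a,300,170,130,75,0,0);put(a,400,285,65,75,530,0)
put(b,260,195,80,75,0,302-2);put(b,350,180,70,75,330,300)
cv2.imwrite("pics/comp.png",out)
```

```text
(no output)
```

View pics/comp.png

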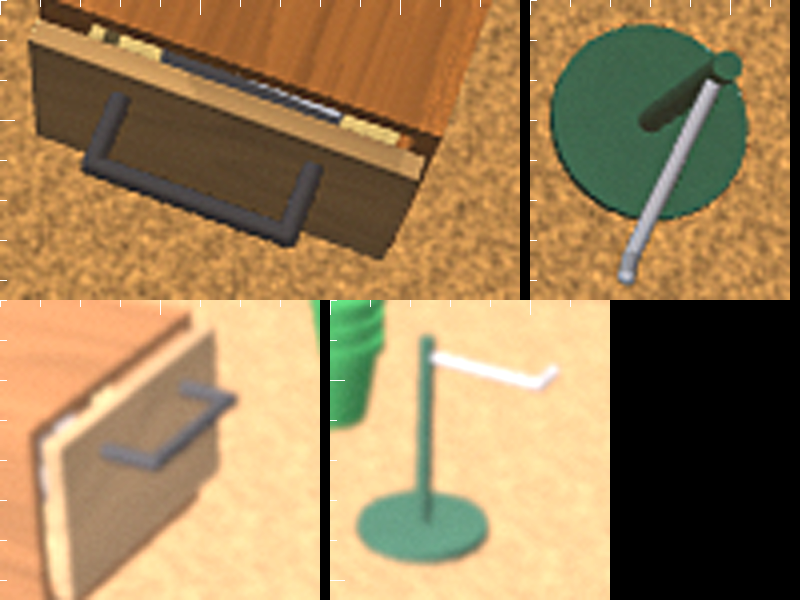

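Readings from the composite, converted to full-image pixels:

| Point | Scene | Side |
|---|---|---|
| Handle corner, left | (322.1,210.6) | (298.4,235.4) |
| Handle corner, right | (372.1,228.6) | (318.1,219.4) |
| Post top | (448.9,301.1) | (374.1,189.1) |
| Hook bend | (424.1,350.1) | (402.1,200.9) |

Next I'll triangulate them.

```bash
cat > h.py <<'E'
import numpy as np, cv2
from scipy.spatial.transform import Rotation as R
from bench import bot, solve_ik, imaging
def P(m):
    r=np.array(m["rotation"]); Rm=r if r.shape==(3,3) else R.from_euler("xyz",r).as_matrix()
    A=np.diag([1,-1,-1])@Rm.T
    return np.array(m["K"]),A,np.array(m["position"])
def ray(m,uv):
    K,A,p=P(m); x=np.linalg.solve(K,[uv[0],uv[1],1.])
    d=A.T@x; return p,d/np.linalg.norm(d)
def wray(m,uv):
    K,A,p=P(m); x=np.linalg.solve(K,[uv[0],uv[1],1.])[:2]; t=np.linalg.norm(x)
    d=A.T@np.r_[x/t*np.sin(t),np.cos(t)]; return p,d
def wproj(m,X):
    K,A,p=P(m); c=A@(np.asarray(X,float)-p); r=np.hypot(c[0],c[1]); t=np.arctan2(r,c[2])
    return (K@np.r_[c[:2]/r*t,1])[:2]
def tri(*rays):
    S=np.zeros((3,3));b=np.zeros(3)
    for p,d in rays: M=np.eye(3)-np.outer(d,d);S+=M;b+=M@p
    X=np.linalg.solve(S,b); return X,max(np.linalg.norm((np.eye(3)-np.outer(d,d))@(X-p)) for p,d in rays)
def onz(r,z): p,d=r; return p+d*(z-p[2])/d[2]
def st(): 
    s=bot.get_state(); print("t%.1f tcp %s F %s gf %.1f op %.2f"%(s["t"],s["tcp_pos"].round(1),s["contact_force"].round(1),s["gripper_force"],s["opening"])); return s
E
python3 - <<'E'
from h import *
a,b=imaging.camera_model("scene"),imaging.camera_model("side")
pts=dict(hl=((322.1,210.6),(298.4,235.4),133),hr=((372.1,228.6),(318.1,219.4),133),fl=((307.1,180.1),(275.1,231.4),162),fr=((404.6,214.6),(313.1,202.9),162),
post=((448.9,301.1),(374.1,189.1),176),root=((445.4,305.1),(375.4,193.9),160),bend=((424.1,350.1),(402.1,200.9),160),tip=((423.6,353.6),(406.1,197.1),179),foot=((429.6,315.1),(373.1,236.4),12))
for k,(u,v,z) in pts.items():
    X,e=tri(ray(a,u),ray(b,v)); print(k,X.round(1),round(e,1),"scene@z",onz(ray(a,u),z).round(1)[:2],"side@z",onz(ray(b,v),z).round(1)[:2])
E
```

```text
hl [649.8   4.6 129.8] 1.0 scene@z [649.5   4.5] side@z [646.2  10.2]
hr [ 635.5 -107.9  128.1] 1.7 scene@z [ 635.4 -107.5] side@z [629.9 -98.4]
fl [698.8  49.6 157.5] 0.9 scene@z [697.7  49.1] side@z [693.7  57.4]
fr [ 674.4 -166.5  150.1] 1.2 scene@z [ 670.5 -165.2] side@z [ 663.2 -143. ]
post [ 511.9 -280.2  170.6] 0.5 scene@z [ 511.1 -278.9] side@z [ 508.1 -268.5]
root [ 506.5 -278.2  155.6] 0.3 scene@z [ 505.7 -277.2] side@z [ 503.6 -269. ]
bend [ 413.3 -252.8  156.4] 0.8 scene@z [ 412.  -252.2] side@z [ 412.5 -245.3]
tip [ 402.9 -250.2  172.1] 1.0 scene@z [ 403.1 -248.8] side@z [ 398.8 -235.5]
foot [ 512.  -281.6   -0.8] 1.0 scene@z [ 510.3 -279. ] side@z [ 504.7 -259.5]
```

The measurements agree with the known sizes: the drawer front measures 216 wide, the bar 113 long and the hook 102 to its bend. That gives a cabinet yaw of about -0.126, bar middle at (642.5,-52), stand post at (511,-279) and stand yaw of about -0.266. Now I'll open the drawer.

```bash
python3 - <<'E'
from h import *
yaw=-0.126; o=[np.pi,0,yaw+np.pi/2]; cx=np.array([np.cos(yaw),np.sin(yaw),0])
b=np.array([642.5,-52,114.])
bot.grip(0.42,40)
bot.move_ptp([400,300,330],o)
bot.move_ptp(b+[0,0,106],o); st()
hit=bot.movel(b,max_speed=90,threshold=12); print(hit); st()
if not hit:
    bot.grip(0,40); s=st()
    p=s["tcp_pos"]
    print(bot.movel(p-cx*165,max_speed=80,threshold=40)); st()
    bot.grip(0.42); bot.movel(bot.get_state()["tcp_pos"]+[0,0,150],max_speed=150); st()
    bot.movel(bot.get_state()["tcp_pos"]-cx*40+[0,0,0]); 
    m=imaging.camera_model("wrist"); im=imaging.capture("wrist"); np.save("w1.npy",[0]); 
    import pickle; pickle.dump(m,open("w1.pkl","wb")); cv2.imwrite("pics/w1.png",im); cv2.imwrite("pics/scene1.png",imaging.capture("scene"));cv2.imwrite("pics/side1.png",imaging.capture("side")); st()
E
python3 - <<'E'
import cv2,numpy as np
a=cv2.imread("pics/scene1.png");w=cv2.imread("pics/w1.png")
c=cv2.imread("pics/side1.png")
A=cv2.resize(a[170:320,280:480],None,fx=2,fy=2); C=cv2.resize(c[150:300,240:440],None,fx=2,fy=2)
W=cv2.resize(w,(400,300))
o=np.zeros((600,800,3),np.uint8);o[:300,:400]=A;o[:300,400:]=C;o[300:,:400]=W;cv2.imwrite("pics/comp1.png",o)
E
```

```text
t3.6 tcp [642.5 -50.7 220.5] F [-0.1  1.3 -0.2] gf 0.0 op 0.42
True
t4.7 tcp [642.7 -52.  117.8] F [0.5 0.  3.8] gf 1.7 op 0.42[ WARN:0@0.022] global loadsave.cpp:275 findDecoder imread_('pics/scene1.png'): can't open/read file: check file path/integrity
[ WARN:0@0.023] global loadsave.cpp:275 findDecoder imread_('pics/w1.png'): can't open/read file: check file path/integrity
[ WARN:0@0.023] global loadsave.cpp:275 findDecoder imread_('pics/side1.png'): can't open/read file: check file path/integrity
Traceback (most recent call last):
TypeError: 'NoneType' object is not subscriptable
```

It stopped 4 mm short on a light touch, but the bar is already between the pads. I'll grip it here and pull.

Run:
```python
from h import *
import pickle
yaw=-0.126; cx=np.array([np.cos(yaw),np.sin(yaw),0])
bot.grip(0,40); s=st()
p=s["tcp_pos"]
if s["opening"]>0.05:
    print(bot.movel(p-cx*165,max_speed=80,threshold=40)); st()
    bot.grip(0.42); bot.movel(bot.get_state()["tcp_pos"]+[0,0,150],max_speed=150); st()
    bot.movel(bot.get_state()["tcp_pos"]-cx*30)
m=imaging.camera_model("wrist"); im=imaging.capture("wrist")
pickle.dump(m,open("w1.pkl","wb")); w=im; cv2.imwrite("pics/w1.png",im)
a=imaging.capture("scene");c=imaging.capture("side");cv2.imwrite("pics/scene1.png",a);cv2.imwrite("pics/side1.png",c); st()
A=cv2.resize(a[170:320,280:480],None,fx=2,fy=2); C=cv2.resize(c[150:300,240:440],None,fx=2,fy=2)
W=cv2.resize(w,(400,300))
o=np.zeros((600,800,3),np.uint8);o[:300,:400]=A;o[:300,400:]=C;o[300:,:400]=W;cv2.imwrite("pics/comp1.png",o)
```

```text
t5.0 tcp [641.2 -51.7 116.5] F [0.6 0.  3.1] gf 39.0 op 0.12
False
t7.2 tcp [476.9 -30.  116.5] F [2.5 4.9 3.5] gf 39.2 op 0.13
t8.8 tcp [476.  -31.1 265.3] F [ 0.8 -0.5 -0. ] gf 0.0 op 0.42
t9.2 tcp [446.9 -27.5 265.1] F [ 0.1  0.1 -0.5] gf 0.0 op 0.42
```

View pics/comp1.png

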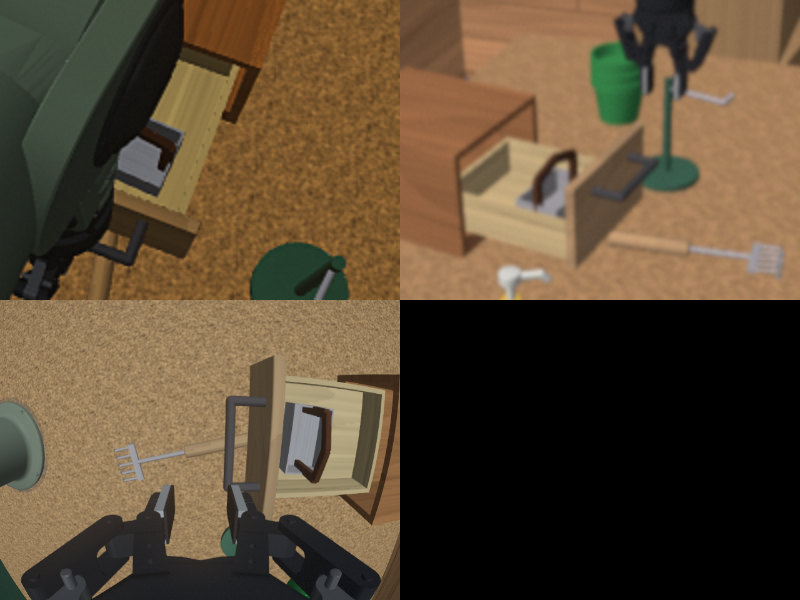

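The drawer is open about 0.17 m and the trug is near its front, slightly turned. I'll take two closer wrist views of the strap.

Run:
```python
from h import *
import pickle
yaw=-0.126; o=[np.pi,0,yaw+np.pi/2]
out=np.zeros((600,800,3),np.uint8)
bot.grip(0.5); 
# predicted trug apex guess
g=np.array([560,-42,132])
for i,p in enumerate([[590,-100,255],[500,-100,255]]):
    bot.movel(p,o,max_speed=200); bot.dwell(0.2)
    m=imaging.camera_model("wrist"); im=imaging.capture("wrist"); pickle.dump(m,open(f"w{2+i}.pkl","wb")); cv2.imwrite(f"pics/w{2+i}.png",im)
    u=wproj(m,g); x=int(np.clip(u[0]-100,0,440)); y=int(np.clip(u[1]-150,0,180))
    print(x,y,u); out[:,400*i:400*i+400]=cv2.convertScaleAbs(cv2.resize(im[y:y+300,x:x+200],None,fx=2,fy=2,interpolation=cv2.INTER_CUBIC),alpha=1.3)
cv2.imwrite("pics/comp2.png",out); st()
```

```text
168 18 [268.86446278 168.39832758]
291 2 [391.03931304 152.82002366]
t11.6 tcp [ 500.8 -100.1  254.8] F [-0.8 -0.2 -0.6] gf 0.0 op 0.50
```

View pics/comp2.png

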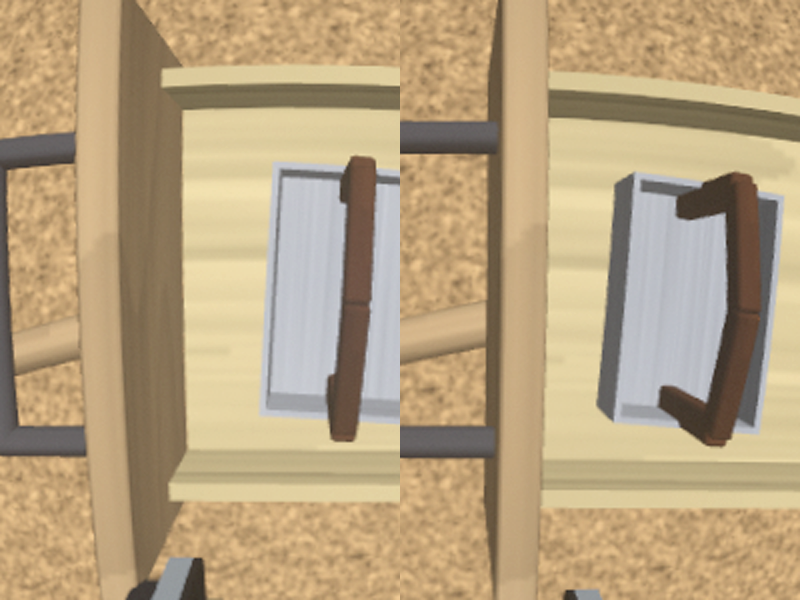

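In the left view the apex is at crop (357,302), with strap shoulders at (361,163) and (343,436). In the right view the apex's top face is at about (746,312), with shoulders at about (743,180) and (717,438).

Run:
```python
from h import *
import pickle
m1,m2=[pickle.load(open(f"w{k}.pkl","rb")) for k in (2,3)]
f=lambda x,y:((x+.5)/2-.5+168,(y+.5)/2-.5+18)
g=lambda x,y:((x-400+.5)/2-.5+291,(y+.5)/2-.5+2)
for n,a,b,z in (("apex",(357,302),(746,312),139),("s+",(361,163),(743,180),122),("s-",(343,436),(717,438),122)):
    X,e=tri(wray(m1,f(*a)),wray(m2,g(*b))); print(n,X.round(1),round(e,2),onz(wray(m1,f(*a)),z).round(1),onz(wray(m2,g(*b)),z).round(1))
for n,a,z in (("tub near+",(277,167),82),("tub near-",(265,413),82)): print(n,onz(wray(m1,f(*a)),z).round(1))
print("tub R near", onz(wray(m2,g(636,177)),82).round(1),onz(wray(m2,g(614,421)),82).round(1),"far",onz(wray(m2,g(781,197)),82).round(1),onz(wray(m2,g(760,431)),82).round(1))
```

```text
apex [614.9 -49.6 133.8] 0.28 [614.6 -48.9 139. ] [612.9 -49.5 139. ]
s+ [623.2   0.8 122.8] 0.24 [623.3   1.1 122. ] [6.235e+02 6.000e-01 1.220e+02]
s- [ 604.5 -100.3  121.7] 0.56 [ 604.5 -100.8  122. ] [604.3 -99.6 122. ]
tub near+ [591.7   7.8  82. ]
tub near- [572.6 -96.8  82. ]
tub R near [590.8   8.2  82. ] [570.3 -96.9  82. ] far [657.6  -3.2  82. ] [ 639.3 -109.    82. ]
```

The apex is at (614,-50), confirmed by the tub-corner centre, and the trug's yaw is about -0.182. The heights are close to the stated ones. I'll grip the strap 24 mm to +y of the apex so the middle stays free for the hook, lift it, and carry it to just in front of the hook tip.

```bash
cat >> h.py <<'E'
post=np.array([511,-279,0.]); sy=-0.266
sx=np.array([np.cos(sy),np.sin(sy),0]); sY=np.array([-np.sin(sy),np.cos(sy),0])
def hk(out,apexz,off=24): return post-sx*out+sY*off+np.array([0,0,apexz-26])
oh=[np.pi,0,sy+np.pi/2]
E
python3 - <<'E'
from h import *
ty=-0.182; o=[np.pi,0,ty+np.pi/2]
g=np.array([614.3,-49.8,106])+24*np.array([-np.sin(ty),np.cos(ty),0])
bot.movel(g+[0,0,110],o,max_speed=180)
print(bot.movel(g,max_speed=90,threshold=15)); s=st()
assert s["tcp_pos"][2]<112
bot.grip(0,80); s=st(); assert s["opening"]>0.06
bot.movel(s["tcp_pos"]+[0,0,170],max_speed=90); st()
p=hk(170,0); p[2]=bot.get_state()["tcp_pos"][2]
bot.movel(p,oh,max_speed=130); p=hk(170,195)
bot.movel(p,max_speed=90); bot.dwell(.3); s=st(); print(s["orientation"],p)
a=imaging.capture("scene");c=imaging.capture("side");w=imaging.capture("wrist")
cv2.imwrite("pics/scene2.png",a);cv2.imwrite("pics/side2.png",c);cv2.imwrite("pics/wr2.png",w)
o=np.zeros((600,800,3),np.uint8)
o[:300,:400]=cv2.resize(a[270:420,340:540],None,fx=2,fy=2);o[300:,:400]=cv2.resize(w,(400,300))
o[:,400:]=cv2.resize(c[150:300,350:450],None,fx=4,fy=4,interpolation=cv2.INTER_CUBIC); cv2.imwrite("pics/comp3.png",o)
E
```

```text
False
t13.9 tcp [619.2 -26.3 106.7] F [ 0.5 -0.7  0.1] gf 0.0 op 0.50
t14.3 tcp [618.6 -26.1 106.4] F [-0.7  1.2  3.7] gf 79.3 op 0.10
t16.3 tcp [618.4 -26.1 275.8] F [-0.7 -0.5 -2.6] gf 78.5 op 0.10
t20.6 tcp [ 353.4 -211.3  169.2] F [ 0.2 -0.7 -2.8] gf 78.5 op 0.10
[3.14118867e+00 2.24609675e-04 1.30477638e+00] [ 353.28786296 -211.15545836  169.        ]
```

View pics/comp3.png

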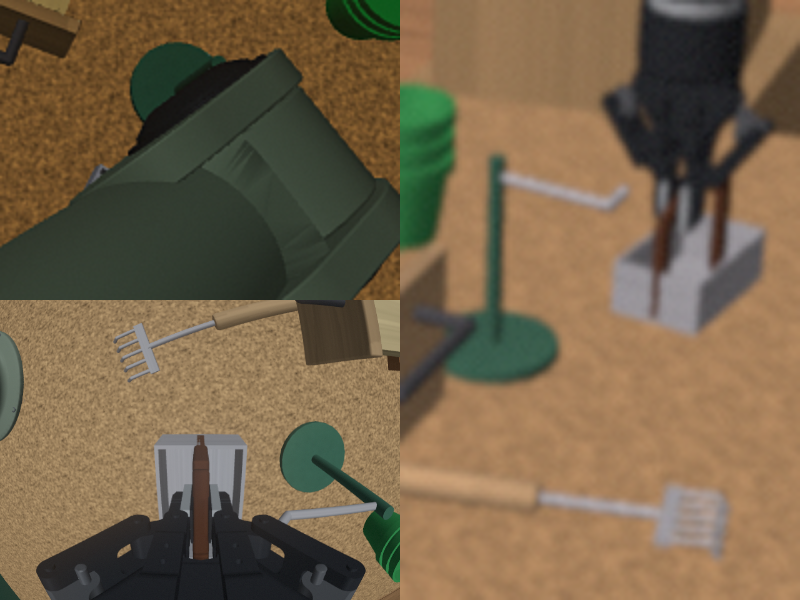

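The trug hangs level in the grip. In the wrist view the hook bend is at about (464,347), the tip at (453,355) and the post top at (618,339). I'll compare these with projections of my hook estimate, using an enlarged crop.

Run:
```python
from h import *
m=imaging.camera_model("wrist")
w=cv2.imread("pics/wr2.png"); c=cv2.resize(w[280:400,440:640],None,fx=4,fy=4,interpolation=cv2.INTER_CUBIC)
for n,X in (("post",post+[0,0,176]),("root",post-sx*7+[0,0,160]),("bend",post-sx*100+[0,0,160]),("tip",post-sx*110+[0,0,177])):
    u=wproj(m,X); print(n,u.round(1)); cv2.circle(c,tuple(int(v) for v in ((u-[440,280])*4+1.5)),4,(0,0,255),1)
cv2.imwrite("pics/c4.png",c)
```

```text
post [619.7 343.3]
root [596.2 331.9]
bend [458.9 346.6]
tip [450.4 366.8]
```

View pics/c4.png

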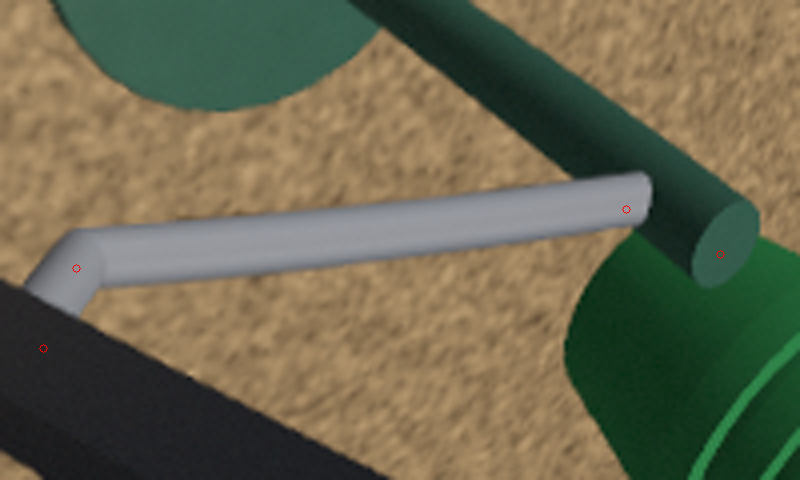

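The estimate is good to about 2 mm. I'll shift it 1.5 mm along stand y and x, then insert the hook and lower.

```bash
sed -i 's/^post=.*/post=np.array([511,-279,0.])/; s/^oh=/post=post+1.5*sx+1.5*sY\noh=/' h.py
python3 - <<'E'
from h import *
bot.movel(hk(170,195),oh,max_speed=30)
print(bot.movel(hk(60,195),max_speed=50,threshold=8)); st()
print(bot.movel(hk(60,176),max_speed=30,threshold=8)); st()
print(bot.movel(hk(60,167.5),max_speed=10,threshold=4)); st()
a=imaging.capture("scene");c=imaging.capture("side");w=imaging.capture("wrist")
o=np.zeros((600,800,3),np.uint8)
o[:300,:400]=cv2.resize(a[270:420,340:540],None,fx=2,fy=2);o[300:,:400]=cv2.resize(w,(400,300))
o[:,400:]=cv2.resize(c[150:300,340:440],None,fx=4,fy=4,interpolation=cv2.INTER_CUBIC); cv2.imwrite("pics/comp5.png",o)
E
```

```text
Traceback (most recent call last):
  File "h.py", line 25, in <module>
    sx=np.array([np.cos(sy),np.sin(sy),0]); sY=np.array([-np.sin(sy),np.cos(sy),0])
                        ^^
NameError: name 'sy' is not defined. Did you mean: 'st'?
```

```bash
sed -i 's/^post=np.*/post=np.array([511,-279,0.]); sy=-0.266/' h.py
python3 - <<'E'
from h import *
bot.movel(hk(170,195),oh,max_speed=30)
print(bot.movel(hk(60,195),max_speed=50,threshold=8)); st()
print(bot.movel(hk(60,176),max_speed=30,threshold=8)); st()
print(bot.movel(hk(60,167.5),max_speed=10,threshold=4)); st()
a=imaging.capture("scene");c=imaging.capture("side");w=imaging.capture("wrist")
o=np.zeros((600,800,3),np.uint8)
o[:300,:400]=cv2.resize(a[270:420,340:540],None,fx=2,fy=2);o[300:,:400]=cv2.resize(w,(400,300))
o[:,400:]=cv2.resize(c[150:300,340:440],None,fx=4,fy=4,interpolation=cv2.INTER_CUBIC); cv2.imwrite("pics/comp5.png",o)
E
```

```text
False
t23.4 tcp [ 461.1 -239.   169.1] F [-0.6 -0.1 -2.1] gf 78.5 op 0.10
False
t24.1 tcp [ 461.3 -239.1  150. ] F [ 0.3  0.3 -2.5] gf 78.5 op 0.10
True
t24.7 tcp [ 461.3 -239.1  145.5] F [-0.3  0.4  4.2] gf 79.7 op 0.10
```

View pics/comp5.png

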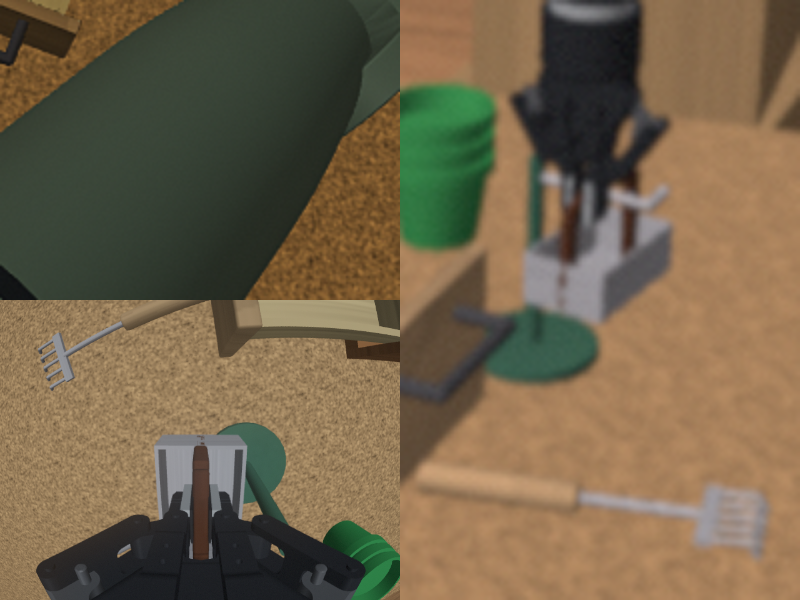

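The hook passes through the window, and contact came at the expected height (TCP z 145.5). Next I'll release, rise clear and check.

Run:
```python
from h import *
bot.grip(0.3,20); st(); bot.dwell(.3)
p=bot.get_state()["tcp_pos"]
print(bot.movel(p+[0,0,110],max_speed=60,threshold=10)); st()
bot.movel(p+[0,0,150],max_speed=100)
bot.move_ptp([330,150,320],oh); bot.dwell(2); st()
a=imaging.capture("scene");c=imaging.capture("side"); bot.dwell(.4); c2=imaging.capture("side")
print(cv2.absdiff(c,c2).max())
o=np.zeros((600,800,3),np.uint8)
o[:300,:400]=cv2.resize(a[270:420,340:540],None,fx=2,fy=2);o[300:,:400]=cv2.resize(a,(400,300))
o[:,400:]=cv2.resize(c[150:300,340:440],None,fx=4,fy=4,interpolation=cv2.INTER_CUBIC); cv2.imwrite("pics/comp6.png",o)
```

```text
t25.1 tcp [ 460.2 -238.2  144.2] F [-1.1 -0.1  0.1] gf 0.0 op 0.30
False
t27.4 tcp [ 460.2 -238.2  254.1] F [0.5 0.3 0.8] gf 0.0 op 0.30
t31.5 tcp [330. 150. 320.] F [ 0.3 -0.7 -0.1] gf 0.0 op 0.30
13
```

View pics/comp6.png

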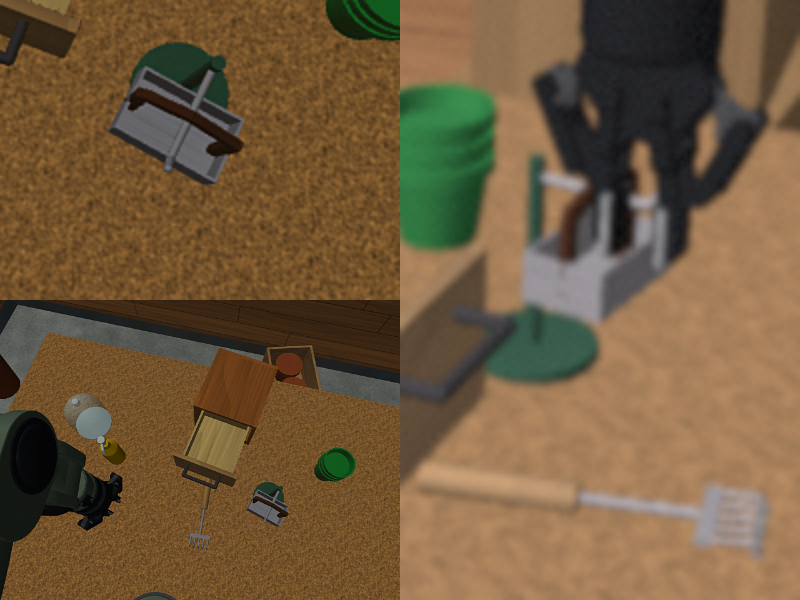

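The trug hangs on the hook near the middle of the strap, the drawer is open, and the bystanders are where they were. I'll check that it's still, then hand in.

Run:
```python
from h import *
bot.dwell(4); a=imaging.capture("scene"); bot.dwell(.3); b=imaging.capture("scene")
d=cv2.absdiff(a,b); print(d[300:365,390:465].mean(),d[380:460,480:600].mean())
print(bot.sign_off())
```

```text
0.9408547008547009 0.8996527777777777
the job is handed in; nothing more can be done
None
```

The drawer is pulled about 165 mm open, and the trug hangs freely and still by its handle on the green stand's hook. The other objects look undisturbed in the last pictures, and I handed the job in at about 36 s.

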